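# Sweep the lime halves off the board into the tray

## Robot

A 7-joint arm with a two-finger parallel gripper is mounted at the origin on the work surface. World frame = base frame: x ahead of the robot, y to its left, z up, the work surface at z = 0. Lengths are in mm, angles in rad, forces in N, time in s.
With the tool pointing down it reaches from about 400 to 875 mm from the base axis. Payload 4.4 kg.
Tool frame: the origin (TCP) lies at the centre of the arm's flange, where the gripper is bolted on; the fingertips stand 173 mm ahead of it and the grasp point (between the pads) lies 155 mm ahead of it; z points along the fingers, y is the direction in which the jaws open and shut (so a half turn about z gives the same grasp; the last joint's range is limited). The gripper opens to 85 mm and grips with 20 to 120 N. Pads are 22 mm wide; open, the fingers measure 114 mm over their backs; the gripper's body (76 mm by 85 mm) begins 54 mm behind the grasp point. The pads swing forward as they close: fully open they stand 13 mm farther back than shut.
Start: joints at [1.19, 0.628, 0.038, 1.517, -0.027, 0.996, -0.02], TCP at [201.278, -618.064, 404.713] pointing down, gripper open.
Joint ranges: [-3.06, 3.06], [-0.37, 2.12], [-1.25, 1.32], [0.18, 2.47], [-1.1, 4.24], [0.23, 1.98], [-2.94, 2.94]. Speed limits (rad/s): [2.57, 2.57, 3.14, 3.14, 3.14, 3.14, 3.14].

## Interface

Orientations are given as [roll, pitch, yaw] about the fixed x, y, z axes, in that order (R = Rz(yaw) Ry(pitch) Rx(roll)).
In Python, from cell import * gives the robot as it stands. The module is installed in compiled form; this text tells all that it offers.
- The arm moves only by the shell command python3 -m jog 'ROWS'. ROWS is JSON, one flat list of numbers, 5 for each row, row after row: the shift along the tool's x, y, z in mm, then the turn about the tool's z in degrees, then the finger opening in mm, from 0 to 85.4. A call has 1 to 20 rows; each row is the pose to reach, as a shift and turn from the pose commanded when the call began, along the tool's axes at that moment; what a row does not reach only later rows make up. A row lasts 1/12 s, in which the tool goes at most 41.7 mm and 7.16 degrees, less where a joint would pass 70% of its speed; a pose out of reach is approached as far as the arm can. A call with a gripper value outside its range is refused whole. The fingers move at their own pace and stop on an object; the grip force is fixed at half the most. Time passes only in rows, so rows that repeat a pose let the fingers close. It gives the time, the measured TCP pose, the force and the opening at its end, in the units of the state.
- read_state(): the state, without advancing time (a new reading comes with each control period).
- get_image(name): name is "scene" or "top"; returns (picture, depth): 384x512x3 uint8, blue, green, red; 384x512 float32, mm along the optical axis (not along the pixel's ray), 0 where there is no reading.
- camera_params(name): a dict with "K" (3x3 intrinsics, pixels), "dist_coeffs" ([k1, k2, p1, p2, k3] as OpenCV has them; the pictures are not rectified), "T" (4x4, takes a point from camera to world coordinates). Camera axes: x right, y up, looking along -z (the intrinsics and any distortion apply to the point x, -y, -z); pixel columns grow to the right and rows downward; lengths in mm; the calibration is good to about 2 mm. A picture is of the moment at which its call begins. camera_params takes no time and is no camera call.
- finish_job(): hands the job in, once; it reports no verdict.
The state is a dict: "clock": time; "qpos": joint angles; "qd": joint speeds; "tau": joint torques, N m; "eef_pos": TCP position; "tool_rot": TCP orientation; "force": force on the tool from outside, world axes, zero at the start; "torque": the same for the moment, N m; "width": finger opening in mm.
Only numpy, scipy, OpenCV 4.12 (cv2) and the standard library are available. Lean on these libraries where they do the work, as an engineer would, in place of code of your own. Each camera call takes 0.05 s, during which the arm holds its last target.

## Task

Clear the limes off the chopping board: with the fingertips, sweep the three lime halves along the board and over its edge so that all three end up lying in the low steel tray beside it. Only push them; do not pinch, press down hard on or lift them. Leave the salt shaker standing on the board and everything else where it is.

Things in the scene. Friction and masses are not known exactly. Their poses are not given: they have to be found in the camera images.
- board: thick pale wooden chopping board, 240 mm (its x) by 280 mm (its y), flat top 40 mm above the counter, no rim; it does not move. Origin at the centre of its underside. Three lime halves and the salt shaker stand on it, each in a strip of its own along y, the strips about 58 mm apart in x (at least 46 mm), in any order
- tray: low open steel tray lying along one of the board's two 280 mm-apart edges (its +y or its -y side), 2 mm from it and parallel to it: 280 mm (x) by 160 mm (y) outside, walls 3 mm thick and 37 mm high all round, so its rim is 3 mm lower than the board's top; it does not move. Origin at the centre of its underside
- lime_a_mid (a point): half of a small lime lying cut face down on the board: a smooth green dome 24 mm high, 36 mm across at the cut face and 40 mm at its widest, 7 to 10 mm above the cut face, about 20 g; it slides easily and is alike with the other two. This point lies on its axis 11 mm above the cut face
- lime_b_mid (a point): half of a small lime lying cut face down on the board: a smooth green dome 24 mm high, 36 mm across at the cut face and 40 mm at its widest, 7 to 10 mm above the cut face, about 20 g; it slides easily and is alike with the other two. This point lies on its axis 11 mm above the cut face
- lime_c_mid (a point): half of a small lime lying cut face down on the board: a smooth green dome 24 mm high, 36 mm across at the cut face and 40 mm at its widest, 7 to 10 mm above the cut face, about 20 g; it slides easily and is alike with the other two. This point lies on its axis 11 mm above the cut face
- shaker_mid (a point): salt shaker standing on the board: clear glass with a steel cap, 32 mm across and 64 mm high. This point lies on its axis 32 mm above the board. To be left alone
- bowl: round wooden bowl of whole limes, 148 mm across and 58 mm high, on the counter on the side of the board opposite the tray. Origin at the centre of its underside. To be left alone
- jug: glass measuring jug, 106 mm across and 135 mm high, with a side handle, beyond the board. Origin at the centre of its underside. To be left alone
- jar: clear plastic jar with a white screw-top lid, 88 mm across and 114 mm high, beyond the board. Origin at the centre of its underside. To be left alone
- spatula: spatula with a green silicone blade and wooden handle, 285 mm long along its x and 12 mm high, lying flat on the counter at the left. Origin on its underside where blade and handle meet. To be left alone
- mixer: steel hand mixer standing on its heel at the right, about 105 mm by 95 mm and 195 mm high, its two beaters pointing level 180 mm out along its +x, a lever on its side. Origin at the centre of its underside. To be left alone

How it is judged:
By the outcome, as a careful person would: the job done as asked, in the order asked, and still so for the second after the job is handed in, with the robot touching nothing.
It also fails if it takes over 51 s, if anything falls off the work surface, if the arm or the gripper's body presses on something with over 40 N, if the wrist force passes 120 N, or if a joint passes its speed limit or range.

## Working session

There is one attempt and no reset: what is moved stays moved. The work goes in short steps, Python scripts to look and compute and a shell command to move; the robot and the scene stay as the last step left them, time stands still between calls to the robot, and variables do not carry over. Pictures are saved under pics/ and viewed, and the job is handed in when it is done.

```bash
mkdir -p pics; python3 - <<'E'
from cell import *
import cv2,numpy as np
s=read_state(); print({k:np.round(v,3).tolist() for k,v in s.items()})
for n in("scene","top"):
    p,d=get_image(n); cv2.imwrite(f"pics/{n}0.png",p); np.save(f"pics/{n}0.npy",d); np.save(f"pics/{n}0c.npy",p)
    c=camera_params(n); print(n,{k:np.round(v,3).tolist() for k,v in c.items()})
E
```

```text
{'clock': 0.0, 'qpos': [1.19, 0.629, 0.038, 1.518, -0.027, 0.996, -0.02], 'qd': [-0.0, 0.002, 0.0, -0.001, -0.001, 0.001, -0.001], 'tau': [0.002, -56.34, 1.227, -19.344, 0.011, 0.011, 0.0], 'eef_pos': [201.196, -617.751, 403.79], 'tool_rot': [-3.14, 0.0, 0.315], 'force': [0.216, -0.98, -0.028], 'torque': [-0.027, -0.046, -0.006], 'width': 85.462}
scene {'K': [[371.857, 0.0, 251.04], [0.0, 371.857, 192.546], [0.0, 0.0, 1.0]], 'dist_coeffs': [0.006, 0.0, 0.0, 0.0, 0.0], 'T': [[0.792, -0.394, 0.466, 1216.702], [0.61, 0.517, -0.6, -747.683], [-0.005, 0.76, 0.65, 901.154], [0.0, 0.0, 0.0, 1.0]]}
top {'K': [[407.418, 0.0, 257.503], [0.0, 407.418, 188.614], [0.0, 0.0, 1.0]], 'dist_coeffs': [-0.101, 0.0, 0.0, 0.0, 0.0], 'T': [[-0.005, 0.987, -0.162, 359.912], [-1.0, -0.005, 0.003, -22.308], [0.002, 0.162, 0.987, 1484.889], [0.0, 0.0, 0.0, 1.0]]}
```

View pics/scene0.png

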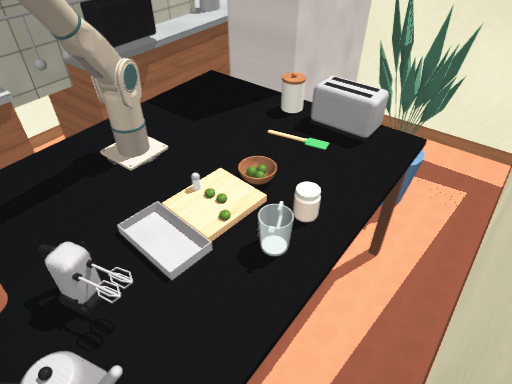

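View pics/top0.png

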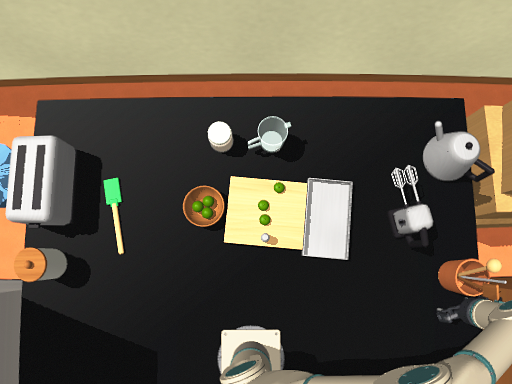

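The top view shows the limes at about (279,187), (264,205) and (264,219), and the shaker at (266,238). The tray is on the board's -y side (x px 305–352) and the bowl on its +y side. Next I'll measure these positions.

```bash
cat > h.py <<'E'
import cv2,numpy as np
from cell import camera_params
def world(n,d):
    c=camera_params(n);K=np.array(c["K"]);D=np.array(c["dist_coeffs"]);T=np.array(c["T"])
    h,w=d.shape;u,v=np.meshgrid(np.arange(w),np.arange(h))
    p=cv2.undistortPoints(np.stack([u,v],-1).reshape(-1,1,2).astype(np.float64),K,D).reshape(h,w,2)
    X=np.stack([p[...,0]*d,-p[...,1]*d,-d],-1)
    return X@T[:3,:3].T+T[:3,3]
def limes(n,p,d):
    W=world(n,d); hsv=cv2.cvtColor(p,cv2.COLOR_BGR2HSV)
    m=((hsv[...,0]>33)&(hsv[...,0]<70)&(hsv[...,1]>130)&(hsv[...,2]>30)).astype(np.uint8)
    k,l,st,ce=cv2.connectedComponentsWithStats(m)
    out=[]
    for i in range(1,k):
        if st[i,4]<20: continue
        P=W[l==i]
        if P[:,0].min()<300 or P[:,0].max()>900 or abs(P[:,1]).max()>450: continue
        # sphere-ish fit: axis centre
        out.append((ce[i].round(1),st[i,4],P.min(0).round(0),P.max(0).round(0),np.median(P,0).round(1)))
    return out
E
python3 - <<'E'
from h import *
for n in("scene","top"):
    p=np.load(f"pics/{n}0c.npy");d=np.load(f"pics/{n}0.npy");W=world(n,d)
    print(n)
    for o in limes(n,p,d): print(*o)
    cyan=None
    # board region: z 35..45, wood colour
    hsv=cv2.cvtColor(p,cv2.COLOR_BGR2HSV)
    b=(abs(W[...,2]-40)<6)&(hsv[...,0]>12)&(hsv[...,0]<32)&(hsv[...,1]>40)&(hsv[...,2]>120)&(W[...,0]>350)&(W[...,0]<850)&(abs(W[...,1])<300)
    k,l,st,ce=cv2.connectedComponentsWithStats(b.astype(np.uint8));i=1+np.argmax(st[1:,4]);P=W[l==i]
    r=cv2.minAreaRect(P[:,:2].astype(np.float32));print("board",r,P[:,2].mean(),cv2.boxPoints(r).round(0).tolist())
    g=(W[...,2]>-8)&(W[...,2]<45)&(hsv[...,1]<40)&(hsv[...,2]>90)&(W[...,0]>350)&(W[...,0]<850)&(W[...,1]<0)&(W[...,1]>-400)
    k,l,st,ce=cv2.connectedComponentsWithStats(g.astype(np.uint8));i=1+np.argmax(st[1:,4]);P=W[l==i]
    r=cv2.minAreaRect(P[:,:2].astype(np.float32));print("tray",r,cv2.boxPoints(r).round(0).tolist())
    s=(W[...,2]>60)&(W[...,2]<120)&(W[...,0]>380)&(W[...,0]<650)&(abs(W[...,1])<160)
    k,l,st,ce=cv2.connectedComponentsWithStats(s.astype(np.uint8))
    for i in range(1,k):
        P=W[l==i]
        if len(P)>8: print("high",len(P),ce[i].round(1),P.min(0).round(),P.max(0).round())
E
```

```text
scene
[209.4 192.8] 69 [479. -70.  42.] [509. -42.  66.] [496.1 -57.9  58. ]
[221.3 197.8] 72 [530. -64.  43.] [562. -34.  66.] [547.4 -52.8  58.1]
[224.4 214.5] 81 [ 593. -120.   44.] [624. -91.  65.] [ 610.4 -108.7   58.3]
board ((517.7388305664062, -55.4619140625), (284.7530517578125, 245.5216522216797), 84.6152114868164) 40.34043238882567 [[382.0, -186.0], [627.0, -209.0], [653.0, 75.0], [409.0, 98.0]]
tray ((493.891357421875, -275.9560241699219), (163.66604614257812, 287.7164306640625), 84.2780532836914) [[343.0, -343.0], [629.0, -372.0], [645.0, -209.0], [359.0, -180.0]]
high 106 [195.9 179.2] [415. -66.  61.] [444. -34. 108.]
high 28 [209.6 190.2] [479. -63.  60.] [507. -36.  66.]
high 23 [221.7 195.5] [533. -59.  60.] [554. -34.  66.]
high 26 [224.9 211.8] [ 593. -113.   60.] [618. -91.  65.]
top
[278.6 187.4] 84 [ 582. -121.   49.] [614. -85.  66.] [ 598.8 -102.8   58.9]
[204.  206.5] 297 [360. -22.   5.] [ 571.  208. 1485.] [533.6 160.1  44.9]
[263.  204.9] 88 [360. -64.  46.] [ 554.  -22. 1485.] [535.1 -45.7  59.4]
[264.4 219.4] 87 [360. -67.  50.] [ 500.  -22. 1485.] [485.2 -48.9  59.4]
board ((512.6336669921875, -55.6571044921875), (280.3966064453125, 240.5043487548828), 84.37734985351562) 39.851335364590504 [[379.0, -183.0], [619.0, -207.0], [646.0, 72.0], [407.0, 96.0]]
tray ((494.8743896484375, -282.3883056640625), (171.93199157714844, 290.4585266113281), 84.32527923583984) [[342.0, -354.0], [631.0, -382.0], [648.0, -211.0], [359.0, -182.0]]
high 34 [279.5 186.4] [ 588. -117.   60.] [613. -93.  66.]
high 39 [263.3 204.1] [524. -60.  60.] [553. -35.  69.]
high 39 [264.7 218.4] [471. -63.  60.] [503. -38.  68.]
high 66 [264.8 237.1] [408. -65.  61.] [435. -38. 108.]
```

```bash
python3 - <<'E'
import cv2,numpy as np
p=np.load("pics/top0c.npy")[165:270,180:365]; cv2.imwrite("pics/topz.png",cv2.resize(p,None,fx=4,fy=4,interpolation=cv2.INTER_CUBIC))
p=np.load("pics/scene0c.npy")[150:290,100:290]; cv2.imwrite("pics/scz.png",cv2.resize(p,None,fx=4,fy=4,interpolation=cv2.INTER_CUBIC))
E
```

```text
(no output)
```

View pics/topz.png

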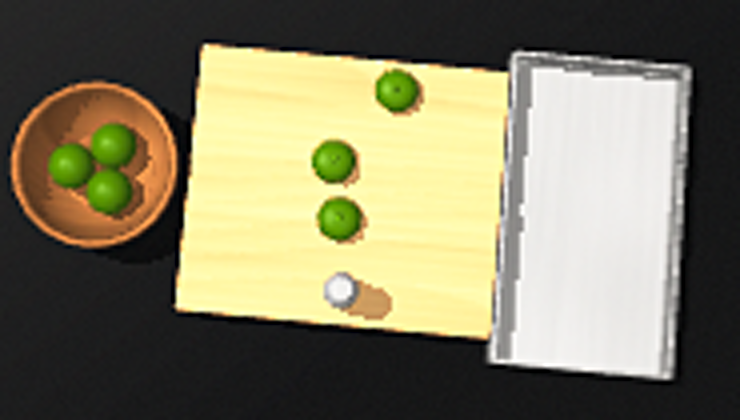

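```bash
python3 - <<'E'
from h import *
from scipy.optimize import least_squares
for n in("scene","top"):
    p=np.load(f"pics/{n}0c.npy");d=np.load(f"pics/{n}0.npy");W=world(n,d)
    ok=d>0
    s=ok&(W[...,2]>20)&(W[...,2]<150)&(W[...,0]>600)&(W[...,0]<850)&(abs(W[...,1])<200)
    k,l,st,ce=cv2.connectedComponentsWithStats(s.astype(np.uint8))
    for i in range(1,k):
        P=W[l==i]
        if len(P)>30: print(n,"far",len(P),ce[i].round(1),P.min(0).round(),P.max(0).round())
    # limes: ellipsoid fit
    hsv=cv2.cvtColor(p,cv2.COLOR_BGR2HSV)
    for c in [(602,-104),(540,-50),(490,-52)]:
        m=ok&(np.hypot(W[...,0]-c[0],W[...,1]-c[1])<27)&(W[...,2]>49)&(W[...,2]<72)&(hsv[...,0]>33)&(hsv[...,0]<70)
        P=W[m]
        f=lambda q:np.sqrt(((P[:,0]-q[0])/20)**2+((P[:,1]-q[1])/20)**2+((P[:,2]-48.5-q[2])/15.5)**2)-1
        r=least_squares(f,[*c,0],loss="soft_l1",f_scale=.1);print(n,"lime",r.x.round(1),len(P),(abs(r.fun).mean()*18).round(2))
    m=ok&(np.hypot(W[...,0]-425,W[...,1]+50)<30)&(W[...,2]>55)&(W[...,2]<112);P=W[m]
    f=lambda q:np.hypot(P[:,0]-q[0],P[:,1]-q[1])-16
    t=P[P[:,2]>96]; print(n,"shaker cap",t.min(0).round(),t.max(0).round(), least_squares(f,[425,-50]).x.round(1))
    # board edges: at z~40 rim distances
E
```

```text
scene far 52 [270.2 175.9] [601. 124.  30.] [613. 199.  61.]
scene far 854 [307.1 199.8] [751.  62.  20.] [836. 150. 119.]
scene far 886 [236.4 212.9] [ 600. -199.   20.] [651.  76.  65.]
scene far 1452 [275.3 226.8] [ 738. -142.   20.] [841.   7. 139.]
scene lime [ 6.053e+02 -1.003e+02 -4.000e-01] 76 1.39
scene lime [543.  -45.1  -1. ] 65 1.48
scene lime [490.1 -49.3  -0.8] 63 1.44
scene shaker cap [415. -64.  97.] [444. -34. 108.] [424.7 -46.6]
top far 710 [270.3 132.8] [ 731. -143.   21.] [837.   7. 141.]
top far 589 [219.9 135.8] [741.  64.  22.] [827. 148. 123.]
top far 647 [261.8 183. ] [ 600. -199.   30.] [644.  76.  66.]
top lime [ 601.4 -103.5   -0.9] 83 1.78
top lime [ 5.374e+02 -4.620e+01 -5.000e-01] 85 1.56
top lime [487.  -50.7  -0.9] 86 1.67
top shaker cap [408. -61.  96.] [435. -38. 108.] [428.5 -56.1]
```

The limes are at about (603,-102), (540,-46) and (488,-50), and the shaker is at (425,-51). The board centre is about (514,-55) with yaw -5.7°, and the heights match what they should be. The jug is at x>731, so it is clear. I'll use a narrow gap between the fingertips as a cradle, with the jaw axis across the push. First I'll move above the space behind lime 1.

```bash
python3 -m jog '[28,-20,0,-3.5,16, 56,-41,0,-7,16, 90,-65,0,-10.5,16, 125,-91,0,-14,16, 160,-116,0,-18,16, 194,-141,0,-22,16, 229,-167,0,-26,16, 263,-191,0,-30,16, 298,-217,0,-34,16, 333,-242,0,-38,16, 367,-267,0,-42,16, 402,-293,0,-46,16, 437,-318,0,-50,16, 471,-343,0,-54,16, 506,-368,0,-58,16, 530,-386,0,-62,16, 550,-400,0,-65,16, 561,-408,0,-66.3,16, 561,-408,0,-66.3,16, 561,-408,0,-66.3,16]'
python3 - <<'E'
from cell import *
s=read_state();print(s['clock'],s['eef_pos'],s['tool_rot'],s['qpos'],s['width'],s['force'])
E
```

```text
clock: 1.77
eef_pos: [607.9, -57.1, 404.1]
tool_rot: [-3.14, 0.001, 1.471]
force: [0.4, -2.2, -0.1]
width: 16.0
1.7667 [607.93688945 -57.08356329 404.09177644] [-3.13985993e+00  1.22136402e-03  1.47115890e+00] [ 0.23563419  0.58530114 -0.30332448  1.62676663  0.20368981  0.96256369
 -0.2369999 ] 16.01568034933849 [ 0.41434751 -2.23929221 -0.11753111]
```

```bash
python3 -m jog '[0,0,15,0,16, 0,0,40,0,16, 0,0,70,0,16, 0,0,100,0,16, 0,0,130,0,16, 0,0,155,0,16, 0,0,170,0,16, 0,0,180,0,16, 0,0,185,0,16, 0,0,185,0,16, 0,0,185,0,16]'
python3 - <<'E'
from cell import *
import cv2
for n,(a,b,c,e) in {"scene":(120,290,100,290),"top":(150,270,180,365)}.items():
    p,d=get_image(n); cv2.imwrite(f"pics/{n}1.png",cv2.resize(p[a:b,c:e],None,fx=3.5,fy=3.5,interpolation=cv2.INTER_CUBIC))
E
```

```text
clock: 2.68
eef_pos: [608.5, -57.3, 220.5]
tool_rot: [3.141, 0.0, 1.471]
force: [0.4, 0.1, -0.0]
width: 16.0
```

View pics/scene1.png

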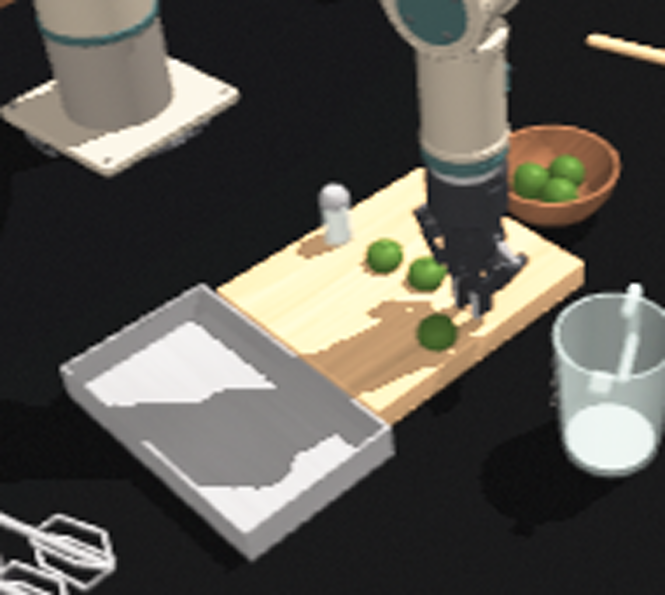

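View pics/top1.png

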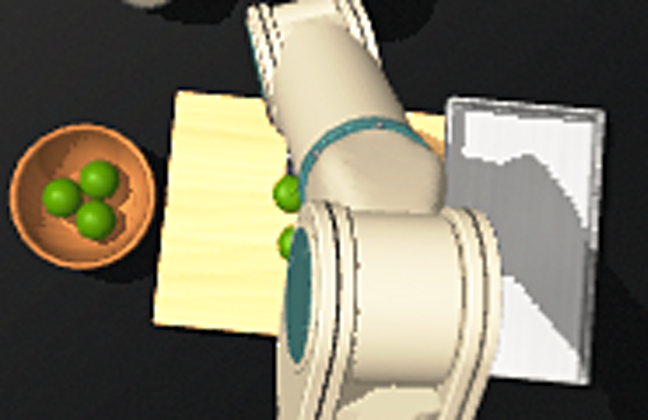

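Lime 1 is at about (437,331) and the fingertips are just behind it at (472,300), in line with the push. Now I'll sweep it and check the gripper's width with the depth image for the later pass by the shaker.

```bash
python3 -m jog '[-5,0,0,0,16, -13,0,0,0,16, -22,0,0,0,16, -31,0,0,0,16, -40,0,0,0,16, -49,0,0,0,16, -58,0,0,0,16, -67,0,0,0,16, -76,0,0,0,16, -85,0,0,0,16, -94,0,0,0,16, -103,0,0,0,16, -112,0,0,0,16, -121,0,0,0,16, -130,0,0,0,16, -139,0,0,0,16, -148,0,0,0,16, -156,0,0,0,16, -163,0,0,0,16, -163,0,0,0,16]'
python3 - <<'E'
from h import *
from cell import *
p,d=get_image("scene"); cv2.imwrite("pics/scene2.png",cv2.resize(p[120:290,100:290],None,fx=3.5,fy=3.5,interpolation=cv2.INTER_CUBIC))
for o in limes("scene",p,d): print(*o)
s=read_state();W=world("scene",d);e=s['eef_pos'];a=s['tool_rot'][2]
R=W-e;x=R[...,0]*np.cos(a)+R[...,1]*np.sin(a);y=R[...,0]*np.sin(a)-R[...,1]*np.cos(a);z=-R[...,2]
print(s['eef_pos'],s['force'])
m=(d>0)&(abs(x)<70)&(abs(y)<80)
for lo in range(60,185,10):
    k=m&(z>=lo)&(z<lo+10)
    if k.sum(): print(lo,k.sum(),"x",x[k].min().round(),x[k].max().round(),"y",y[k].min().round(),y[k].max().round())
E
```

```text
clock: 4.45
eef_pos: [591.8, -221.0, 219.6]
tool_rot: [-3.142, 0.001, 1.469]
force: [0.2, -0.5, 0.4]
width: 15.7
[209.5 192.7] 67 [478. -68.  42.] [510. -39.  65.] [496.3 -58.   58.5]
[221.3 197.8] 72 [530. -66.  45.] [560. -36.  65.] [547.9 -53.8  58.5]
[179.1 256.3] 93 [ 575. -316.   10.] [ 606. -287.   28.] [ 593.5 -303.4   22.3]
[ 592.03438177 -219.79006863  219.63091969] [-0.46368127  0.49575913  0.82569218]
60 43 x -20.0 10.0 y -5.0 53.0
70 86 x -19.0 13.0 y -60.0 66.0
80 52 x -18.0 11.0 y -58.0 66.0
90 43 x -17.0 12.0 y -55.0 61.0
100 58 x -16.0 10.0 y -53.0 55.0
110 35 x -13.0 12.0 y -44.0 48.0
120 39 x -13.0 10.0 y -29.0 42.0
130 17 x -12.0 -2.0 y -17.0 22.0
140 22 x -12.0 7.0 y -12.0 24.0
150 24 x -11.0 8.0 y -9.0 25.0
160 22 x -11.0 5.0 y -21.0 23.0
170 83 x -32.0 70.0 y -74.0 51.0
180 175 x -69.0 70.0 y -79.0 52.0
```

View pics/scene2.png

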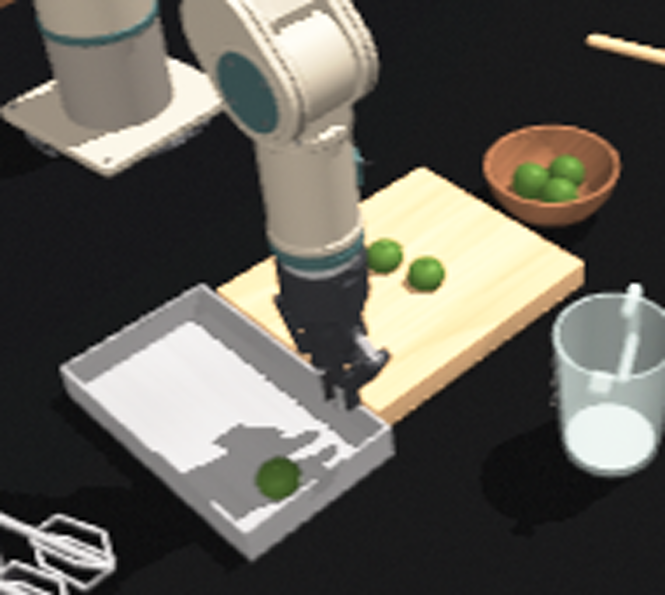

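Lime 1 lies on the tray floor at (278,478) px, about (591,-302) in world coordinates. The other two haven't moved. The knuckles span about ±48 mm at shaker height, so I'll turn the hand 90° for the lime beside the shaker. Now lime 2.

```bash
python3 -m jog '[0,0,-15,0,16, 0,0,-40,0,16, 0,0,-60,0,16, 15,-5,-62,0,16, 45,-14,-62,0,16, 80,-26,-62,0,16, 115,-37,-62,0,16, 150,-48,-62,0,16, 180,-58,-62,0,16, 202,-65,-62,0,16, 214,-69,-62,0,16, 214,-69,-62,0,16, 214,-69,-50,0,16, 214,-69,-30,0,16, 214,-69,-12,0,16, 214,-69,-2,0,16, 214,-69,0,0,16, 214,-69,0,0,16]'
python3 - <<'E'
from h import *
from cell import *
p,d=get_image("scene"); cv2.imwrite("pics/scene3.png",cv2.resize(p[120:290,100:290],None,fx=3.5,fy=3.5,interpolation=cv2.INTER_CUBIC))
for o in limes("scene",p,d): print(*o)
E
```

```text
clock: 6.0
eef_pos: [544.7, 0.2, 219.1]
tool_rot: [-3.14, 0.001, 1.471]
force: [0.5, 0.4, 0.6]
width: 16.3
[256.6 171.1] 196 [504. 133.  16.] [578. 199.  54.] [538.5 152.1  43.7]
[209.3 192.8] 69 [476. -71.  43.] [508. -43.  65.] [496.3 -58.7  57.7]
[221.3 197.8] 73 [528. -64.  45.] [560. -36.  66.] [547.8 -53.1  56.7]
```

View pics/scene3.png

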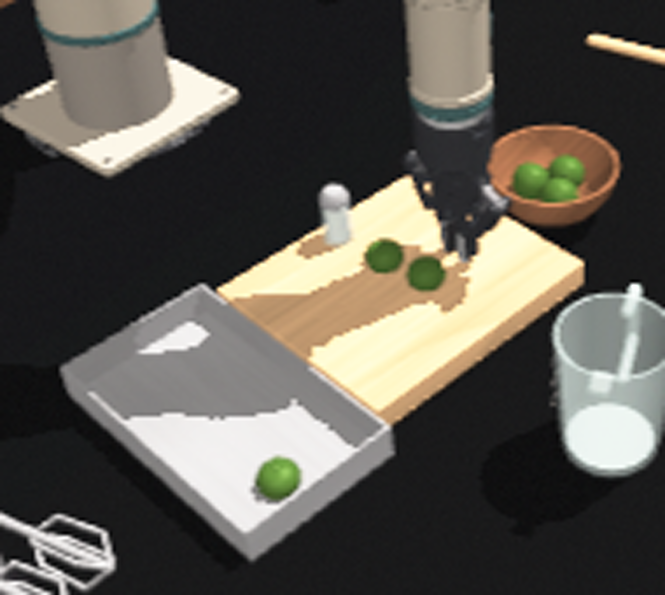

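The fingertips are behind lime 2 at (460,245), clear of lime 3 at (384,255). Sweeping lime 2.

```bash
python3 -m jog '[-6,0,0,0,16, -16,0,0,0,16, -26,0,0,0,16, -37,0,0,0,16, -48,0,0,0,16, -59,0,0,0,16, -70,0,0,0,16, -81,0,0,0,16, -92,0,0,0,16, -103,0,0,0,16, -114,0,0,0,16, -125,0,0,0,16, -136,0,0,0,16, -147,0,0,0,16, -158,0,0,0,16, -169,0,0,0,16, -180,0,0,0,16, -191,0,0,0,16, -202,0,0,0,16, -213,0,0,0,16]'
python3 - <<'E'
from h import *
from cell import *
p,d=get_image("scene"); cv2.imwrite("pics/scene4.png",cv2.resize(p[120:290,100:290],None,fx=3.5,fy=3.5,interpolation=cv2.INTER_CUBIC))
for o in limes("scene",p,d): print(*o)
E
```

```text
clock: 7.72
eef_pos: [523.6, -212.0, 219.7]
tool_rot: [3.142, 0.0, 1.472]
force: [0.1, -0.3, -0.5]
width: 16.0
[256.7 171.2] 193 [504. 131.  17.] [579. 198.  56.] [541.3 151.2  43.6]
[209.4 192.8] 69 [477. -71.  45.] [510. -40.  64.] [497.1 -58.   57.7]
[172.3 236.3] 34 [ 513. -273.   21.] [ 538. -261.   44.] [ 530.3 -266.8   37.6]
[179.  256.2] 96 [ 574. -316.   10.] [ 607. -285.   30.] [ 593.5 -303.5   21.5]
```

View pics/scene4.png

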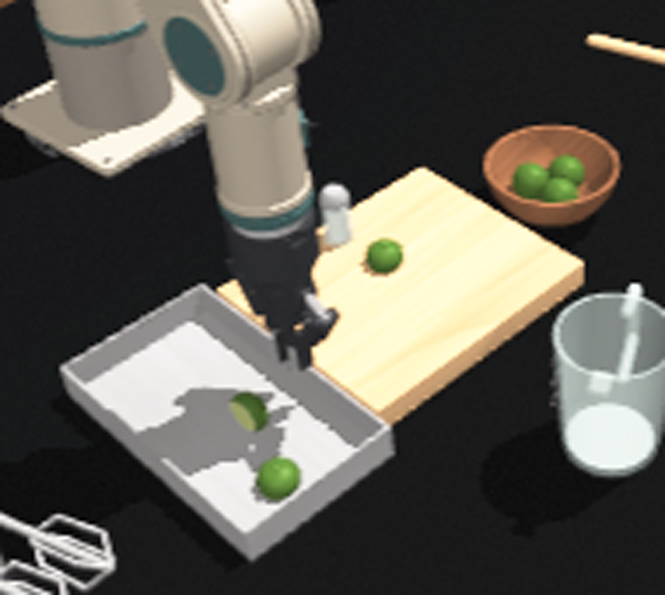

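Lime 2 is over the edge and was still settling on its cut side at (248,411). Next I'll lift, shut the fingers, turn the hand 90° and go behind lime 3.

```bash
python3 -m jog '[0,0,-20,0,16, 0,0,-50,0,16, 0,0,-75,0,10, 0,0,-82,0,0, 15,-4,-82,6,0, 38,-9,-82,12,0, 61,-15,-82,18,0, 84,-20,-82,24,0, 107,-26,-82,30,0, 130,-31,-82,37,0, 153,-37,-82,44,0, 175,-42,-82,51,0, 195,-47,-82,58,0, 206,-50,-82,65,0, 211,-51,-82,72,0, 211,-51,-82,79,0, 211,-51,-82,86,0, 211,-51,-82,90,0, 211,-51,-82,90,0, 211,-51,-82,90,0]'
python3 - <<'E'
from h import *
from cell import *
s=read_state();print(s['eef_pos'],s['tool_rot'],s['qpos'],s['width'])
p,d=get_image("scene"); cv2.imwrite("pics/scene5.png",cv2.resize(p[120:290,100:290],None,fx=3.5,fy=3.5,interpolation=cv2.INTER_CUBIC))
for o in limes("scene",p,d): print(*o)
W=world("scene",d);e=s['eef_pos'];a=s['tool_rot'][2]
R=W-e;x=R[...,0]*np.cos(a)+R[...,1]*np.sin(a);y=R[...,0]*np.sin(a)-R[...,1]*np.cos(a);z=-R[...,2]
m=(d>0)&(abs(x)<70)&(abs(y)<80)
for lo in range(60,185,10):
    k=m&(z>=lo)&(z<lo+10)
    if k.sum(): print(lo,k.sum(),"x",x[k].min().round(),x[k].max().round(),"y",y[k].min().round(),y[k].max().round())
E
```

```text
clock: 9.43
eef_pos: [493.7, 4.4, 301.4]
tool_rot: [3.141, 0.001, -0.096]
force: [-0.7, 0.3, -0.1]
width: -0.2
[493.70219037   4.43133881 301.44298564] [ 3.14129897e+00  5.18153597e-04 -9.61592405e-02] [-0.16840572  0.57249391  0.14938023  2.04879991 -0.15931809  0.53149314
 -1.57184212] -0.16270801610998786
[209.4 192.8] 69 [480. -69.  44.] [509. -40.  65.] [496.5 -58.2  57.6]
[164.8 244.6] 89 [ 508. -314.    6.] [ 537. -280.   29.] [ 524.  -297.4   21.9]
[179.1 256.3] 94 [ 575. -317.   10.] [ 607. -286.   28.] [ 593.7 -303.3   21.6]
60 59 x -8.0 25.0 y -39.0 40.0
70 84 x -9.0 23.0 y -60.0 59.0
80 83 x -12.0 20.0 y -67.0 61.0
90 49 x -6.0 20.0 y -53.0 54.0
100 52 x -17.0 20.0 y -54.0 47.0
110 46 x -9.0 16.0 y -45.0 39.0
120 38 x -9.0 16.0 y -34.0 31.0
130 14 x 6.0 14.0 y -13.0 13.0
140 20 x -2.0 14.0 y -12.0 12.0
150 17 x -3.0 13.0 y -11.0 11.0
160 15 x -4.0 12.0 y -9.0 10.0
170 2 x 9.0 11.0 y -3.0 5.0
```

View pics/scene5.png

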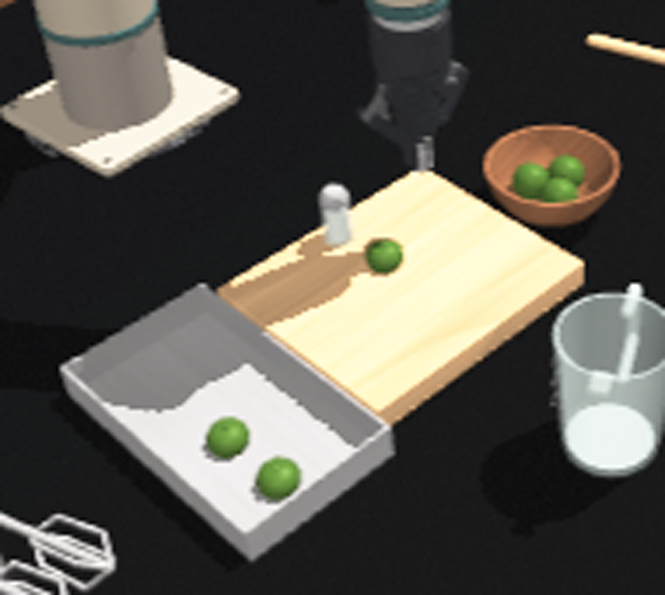

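Limes 1 and 2 both lie dome up in the tray at (278,478) and (228,437). The fingers are above the spot behind lime 3. Lowering and sweeping.

```bash
python3 -m jog '[0,0,15,0,0, 0,0,40,0,0, 0,0,60,0,0, 0,0,74,0,0, 0,0,81,0,0, 0,0,82,0,0, 0,0,82,0,0]' && python3 - <<'E'
from h import *
from cell import *
p,d=get_image("scene"); cv2.imwrite("pics/scene6.png",cv2.resize(p[120:290,100:290],None,fx=3.5,fy=3.5,interpolation=cv2.INTER_CUBIC))
E
```

```text
clock: 10.07
eef_pos: [493.9, 4.0, 219.7]
tool_rot: [-3.141, 0.0, -0.098]
force: [0.8, -0.6, -0.3]
width: 0.0
```

View pics/scene6.png

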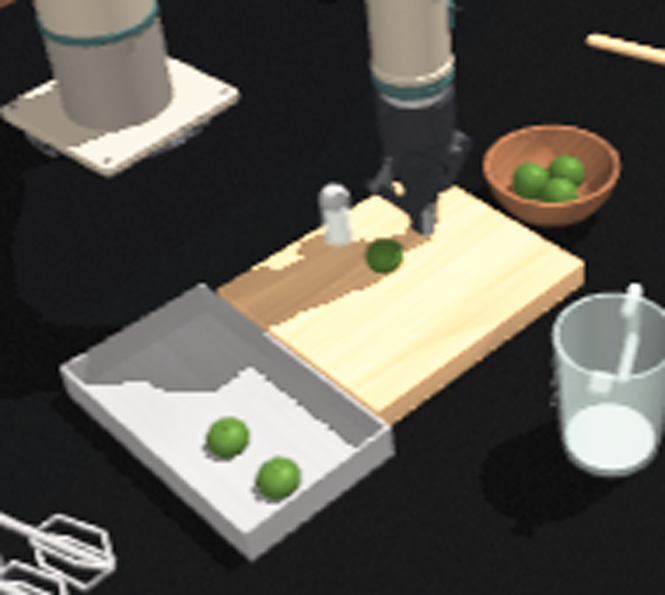

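The tips are at (424,225), behind lime 3 at (384,256). I'll sweep the first part and check for drift.

```bash
python3 -m jog '[0,6,0,0,0, 0,14,0,0,0, 0,23,0,0,0, 0,32,0,0,0, 0,41,0,0,0, 0,50,0,0,0, 0,59,0,0,0, 0,68,0,0,0, 0,77,0,0,0, 0,86,0,0,0, 0,95,0,0,0, 0,104,0,0,0, 0,110,0,0,0]' && python3 - <<'E'
from h import *
from cell import *
p,d=get_image("scene"); cv2.imwrite("pics/scene7.png",cv2.resize(p[120:290,100:290],None,fx=3.5,fy=3.5,interpolation=cv2.INTER_CUBIC))
for o in limes("scene",p,d): print(*o)
E
```

```text
clock: 11.2
eef_pos: [482.9, -106.4, 219.9]
tool_rot: [-3.142, -0.0, -0.099]
force: [0.4, 3.5, 5.0]
width: -0.1
[256.7 171.1] 195 [506. 130.  17.] [576. 205.  56.] [540.6 151.4  44. ]
[179.1 256.3] 94 [ 574. -317.    8.] [ 606. -284.   27.] [ 593.6 -303.6   21.4]
```

View pics/scene7.png

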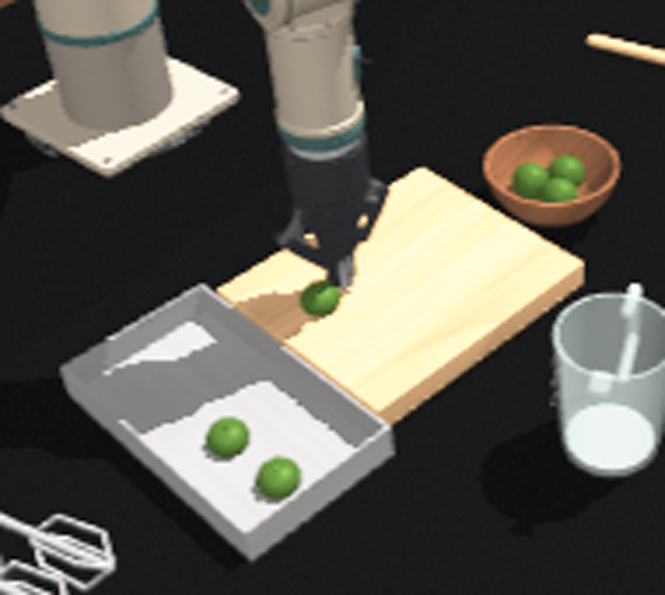

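```bash
python3 - <<'E'
from h import *
from cell import *
s=read_state();print(s['clock'],s['force'].round(1),s['eef_pos'].round(1))
p,d=get_image("scene"); cv2.imwrite("pics/scene8.png",cv2.resize(p[175:225,165:235],None,fx=11,fy=11,interpolation=cv2.INTER_CUBIC))
W=world("scene",d);hsv=cv2.cvtColor(p,cv2.COLOR_BGR2HSV)
m=(hsv[...,0]>33)&(hsv[...,0]<70)&(hsv[...,1]>100)&(d>0)&(W[...,2]>30)&(W[...,2]<80)&(W[...,1]<-60)&(W[...,1]>-200)
P=W[m];print(len(P),P.min(0).round(),P.max(0).round(),np.median(P,0).round(1))
E
```

```text
11.25 [0.6 1.2 3.7] [ 482.8 -107.5  219.9]
82 [ 473. -156.   40.] [ 503. -124.   64.] [ 491.5 -144.    57.2]
```

View pics/scene8.png

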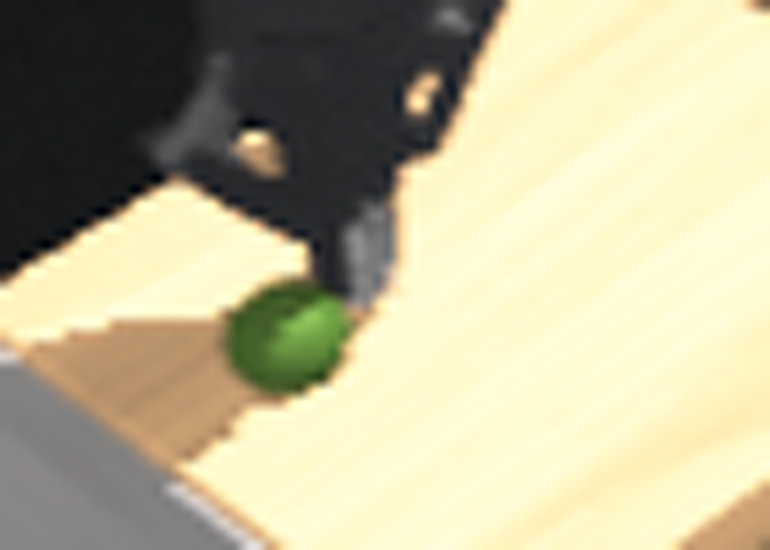

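There's about 4 N of upward force, because the tapered fingertip is bearing on the dome a little above its widest part. I'll back off, lower by 3 mm and continue, so I don't press down on it. Alignment is good, with the lime centre within about 1 mm of the finger line.

```bash
python3 -m jog '[0,-5,0,0,0, 0,-10,0,0,0, 0,-10,2,0,0, 0,-10,3,0,0, 0,-10,3,0,0, 0,-5,3,0,0, 0,0,3,0,0, 0,6,3,0,0, 0,12,3,0,0]'
```

```text
clock: 12.05
eef_pos: [481.7, -118.2, 216.8]
tool_rot: [3.141, -0.0, -0.099]
force: [0.4, -1.0, -0.1]
width: 0.0
```

```bash
python3 -m jog '[0,6,0,0,0, 0,12,0,0,0, 0,19,0,0,0, 0,26,0,0,0, 0,33,0,0,0, 0,40,0,0,0, 0,47,0,0,0, 0,54,0,0,0, 0,61,0,0,0, 0,68,0,0,0, 0,75,0,0,0, 0,82,0,0,0, 0,88,0,0,0, 0,92,0,0,0, 0,92,0,0,0]' && python3 - <<'E'
from h import *
from cell import *
p,d=get_image("scene"); cv2.imwrite("pics/scene9.png",cv2.resize(p[120:290,100:290],None,fx=3.5,fy=3.5,interpolation=cv2.INTER_CUBIC))
E
```

```text
clock: 13.3
eef_pos: [472.5, -210.0, 216.7]
tool_rot: [3.141, -0.0, -0.1]
force: [0.4, -0.9, 0.2]
width: -0.0
```

View pics/scene9.png

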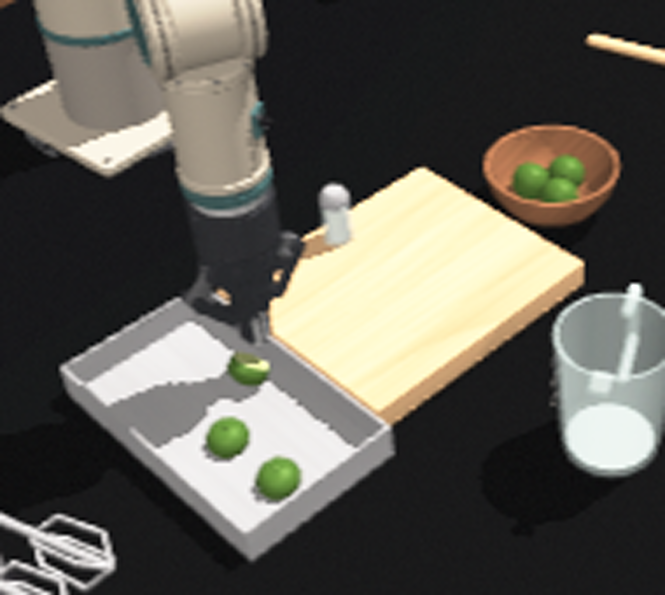

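Lime 3 is off the board and lies in the tray at (248,368). I'll lift straight up and back away, then check that it has settled.

```bash
python3 -m jog '[0,0,-10,0,0, 0,0,-35,0,0, 0,0,-65,0,0, 0,0,-95,0,0, 0,0,-125,0,0, 0,0,-150,0,0, 0,0,-165,0,0, 0,0,-170,0,0, 0,0,-170,0,0, 0,0,-170,0,0, 0,0,-170,0,0, 0,0,-170,0,0, 0,0,-170,0,0, 0,0,-170,0,0]' && python3 - <<'E'
from h import *
from cell import *
p,d=get_image("scene"); cv2.imwrite("pics/scene10.png",cv2.resize(p[120:290,100:290],None,fx=3.5,fy=3.5,interpolation=cv2.INTER_CUBIC))
for o in limes("scene",p,d): print(*o)
p2,d2=get_image("top"); cv2.imwrite("pics/top10.png",p2)
W=world("scene",d);m=(d>0)&(np.hypot(W[...,0]-425,W[...,1]+50)<30)&(W[...,2]>96)&(W[...,2]<112);P=W[m];print("cap",P.min(0).round(),P.max(0).round())
E
```

```text
clock: 14.52
eef_pos: [472.6, -208.7, 385.9]
tool_rot: [-3.141, 0.002, -0.099]
force: [0.5, -0.6, 0.1]
width: 0.2
[256.8 171.1] 193 [503. 133.  18.] [580. 201.  55.] [540.8 151.9  43.9]
[164.8 244.6] 89 [ 504. -311.    4.] [ 536. -281.   29.] [ 523.5 -298.    21.1]
cap [415. -63.  96.] [443. -34. 107.]
```

View pics/scene10.png

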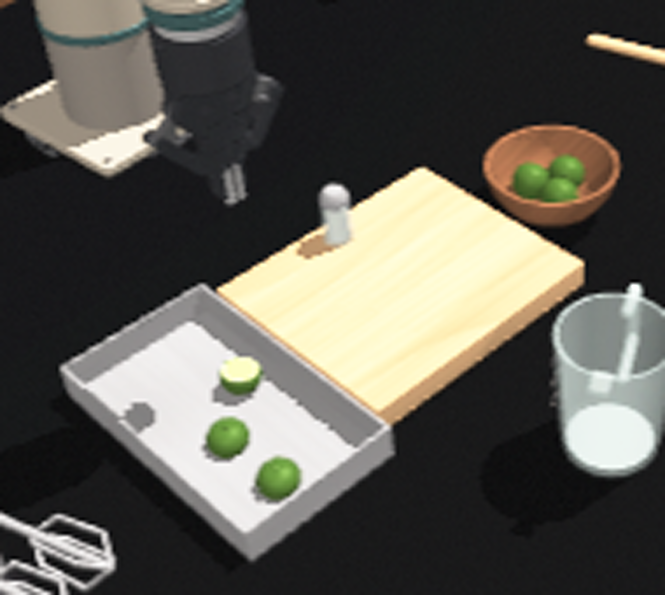

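View pics/top10.png

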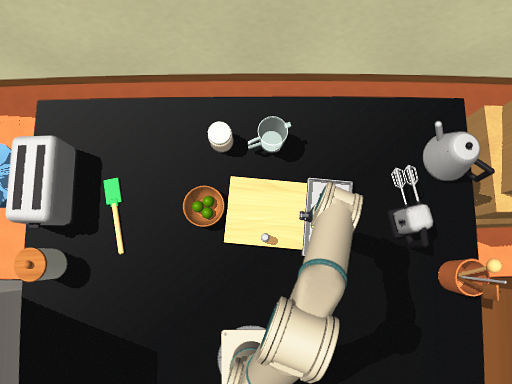

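All three limes are in the tray. Lime 3 is cut face up at (240,373), and the other two are at (228,437) and (278,478). The shaker stands unmoved, with its cap where it was. I'll wait a moment to confirm nothing is still moving, then hand in.

```bash
python3 -m jog '[0,0,0,0,0, 0,0,0,0,0, 0,0,0,0,0, 0,0,0,0,0, 0,0,0,0,0, 0,0,0,0,0, 0,0,0,0,0, 0,0,0,0,0, 0,0,0,0,0, 0,0,0,0,0, 0,0,0,0,0, 0,0,0,0,0, 0,0,0,0,0, 0,0,0,0,0, 0,0,0,0,0, 0,0,0,0,0, 0,0,0,0,0, 0,0,0,0,0]' && python3 - <<'E'
from h import *
from cell import *
a=cv2.imread("pics/scene10.png")
p,d=get_image("scene"); b=cv2.resize(p[120:290,100:290],None,fx=3.5,fy=3.5,interpolation=cv2.INTER_CUBIC);cv2.imwrite("pics/scene11.png",b)
print("diff tray",cv2.absdiff(a,b)[330:520,150:330].max(), "shaker",cv2.absdiff(a,b)[175:260,300:370].max())
print(finish_job())
E
```

```text
clock: 16.12
eef_pos: [472.7, -208.8, 386.7]
tool_rot: [-3.142, -0.0, -0.099]
force: [0.2, 0.3, -0.1]
width: -0.1
diff tray 82 shaker 4
the job is handed in; nothing more can be done
None
```

View pics/scene11.png

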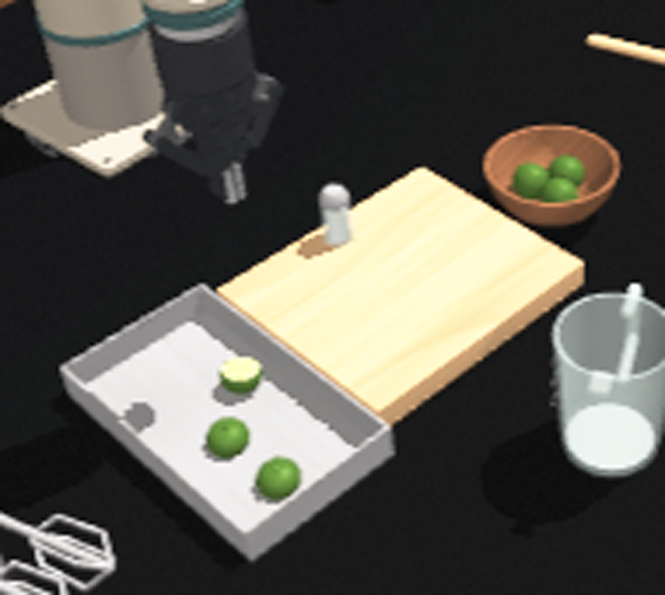

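All three lime halves are lying in the steel tray, each swept off the board in its own pass, and I handed the job in at about 16 s of the 51 s allowed. The last picture shows the board clear except for the salt shaker, which is still standing in its place. Nothing else looked moved.

- **Lime 3 flipped:** it turned over as it fell and lies cut face up; the other two lie dome up.
- **Still rocking slightly at hand-in:** comparing the tray in the last two pictures, about 1.6 s apart, showed a small change (up to 82 grey levels). I saw it only as I handed in. By eye, lime 3 was still rocking slightly in place; the shaker did not change.
- **Brief contact force:** partway through lime 3's sweep there was about 4–5 N of upward force, because the fingertip was bearing on its dome. I backed off, lowered by 3 mm and carried on, and the readings after that were near zero.

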